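# Slide the chip carrier under the spring clip

### The arm

A 7-joint arm with a two-finger parallel gripper is mounted at the origin on the work surface. World frame = base frame: x ahead of the robot, y to its left, z up, the work surface at z = 0. Lengths are in m, angles in rad, forces in N, time in s.
With the tool pointing down it reaches from about 0.425 to 1.025 m from the base axis. Payload 9.4 kg.
Tool frame: the origin (TCP) lies on the centre line of the jaws, within the pads' length; the fingertips stand 11 mm ahead of it and the grasp point (between the pads) lies 8 mm behind it; z points along the fingers, y is the direction in which the jaws open and shut (so a half turn about z gives the same grasp; the last joint's range is limited). The gripper opens to 93 mm and grips with 3 to 60 N. Pads are 15 mm wide; open, the fingers measure 128 mm over their backs; the gripper's body (75 mm by 188 mm) begins 65 mm behind the grasp point.
Start: joints at [-1.297, 0.599, -0.003, 1.599, 0.002, 0.943, -0.08], TCP at [0.249, 0.681, 0.2] pointing down, gripper open.
Joint ranges: [-2.57, 2.57], [-0.35, 1.97], [-1.29, 1.29], [0.11, 2.56], [-1.05, 4.19], [0.11, 1.86], [-2.63, 2.63]. Speed limits (rad/s): [2.22, 2.22, 3.01, 3.01, 3.14, 3.14, 3.14].

### API

Orientations are given as [roll, pitch, yaw] about the fixed x, y, z axes, in that order (R = Rz(yaw) Ry(pitch) Rx(roll)).
In Python, from workcell import robot gives the robot as it stands. The module is installed in compiled form; this text tells all that it offers.
- The arm moves only by the shell command python3 -m handwheel 'ROWS' [FORCE]. ROWS is JSON, a list of rows, each an object of numbers: "jaw": the opening, from 0 (shut) to 1 (fully open); "x", "y", "z": the shift along the tool's x, y, z in m; "wx", "wy", "wz": the turn, a rotation vector about the tool's x, y, z in rad. A call has 1 to 8 rows; each row shifts and turns the commanded pose from where the row before left it, along the tool's axes as they then stand; what a row does not reach is not made up. A row lasts 1/8 s, in which the tool goes at most 62.5 mm and 10.7 degrees, less where a joint would pass 70% of its speed; a pose out of reach is approached as far as the arm can. A call is refused whole if a number of a shift passes 0.0625 or a number of a turn 0.188, either way. A call with a gripper value outside its range is refused whole. The fingers move at their own pace and stop on an object; FORCE is the grip in N (left out, the last holds). Time passes only in rows, so rows that do not move let the fingers close. It gives the time, the measured TCP pose, the force and the opening at its end, in the units of the state.
- robot.observe(): the state, without advancing time (a new reading comes with each control period).
- robot.camera(name): name is "scene" or "top"; returns the picture (400x640x3 uint8, blue, green, red); there is no depth.
- robot.camera_model(name): a dict with "intrinsics" (3x3 intrinsics, pixels), "xyz" and "attitude" of the camera in the world. Camera axes: x right, y down, z forward; pixel columns grow to the right and rows downward; lengths in m; the calibration is good to about 2 mm. A picture is of the moment at which its call begins. camera_model takes no time and is no camera call.
- robot.job_done(): hands the job in, once; it reports no verdict.
The state is a dict: "t": time; "q": joint angles; "joint_vel": joint speeds; "joint_torque": joint torques, N m; "eef_pos": TCP position; "tool_rot": TCP orientation; "wrist_force": force on the tool from outside, world axes, zero at the start; "wrist_torque": the same for the moment, N m; "gripper_width": finger opening in m.
Only numpy, scipy, OpenCV 4.12 (cv2) and the standard library are available. Lean on these libraries where they do the work, as an engineer would, in place of code of your own. Each camera call takes 0.05 s, during which the arm holds its last target.

### The job

On the dark loading plate, press the yellow thumb bar of the spring clip down with one fingertip so that its brass nose rises, and while holding it down push the chip carrier with the other fingertip (against its upright orange lip) along the rails, under the nose, until it meets the red end stop. Then let the bar up so that the nose clamps the carrier, and draw clear. Touch and push only: do not lift or tip the carrier, and leave the jar, the objective and the wafer box where they are.

Things in the scene. Friction and masses are not known exactly. Their poses are not given: they have to be found in the camera images.
- plate: Dark fixed loading plate, 200 x 130 mm (x -110..90, y -47..83), top face 20 mm above its origin (on the bench). Own frame: +x push direction, +y clip side, z up. Rails 5 mm high along x, inner faces y = -24 and 24, guide the carrier to the red stop (10 mm high, face x = 70). Clip shaft along x at y = 36, 12 mm above the top face, between posts 18 mm high at x = -97 and 69.
- carrier: Loose aluminium chip carrier, 60 mm (x) x 44 x 8 mm thick, 120 g; upright orange lip on its rear edge (x -30..-24, y -18..18, top 26 mm above the underside). Origin: centre of underside; axes as the plate's. It starts in the channel, centre at plate x -28..-2, short of the nose; against the stop its centre is at x = 40, the lip's rear face at x = 10.
- clip (a joint): Spring clip angle: 0 = free (bar up, nose down), grows to 0.6 rad (hard stop) as the yellow bar is pressed; springs back. About 4 N on the bar starts it, 7 N holds it fully down. At 0 the nose is 4 mm above the plate and blocks the carrier; above 0.22 it clears the carrier, 0.3 to 0.5 is comfortable (against the hard stop a hard press makes the fingertip drag and stick); resting on the carrier it reads about 0.2.
- bar (a point): Middle of the yellow thumb bar's top (clip at 0: plate x = -38, y = 55.5, 40 mm above the bench). The bar runs along plate x -92..16, y 47..65, 4 mm thick: a fingertip can slide along it while holding it down. Free, it slopes up away from the shaft by 0.3 rad; pressed 0.3 rad it is level, its top 14 mm above the plate's top face (the carrier's lip top: 26 mm).
- nose (a point): Middle of the underside of the clip's brass nose, a pad 20 mm along x (plate x 40 to 60) and 12 mm across (y 4 to 16); it rises as the bar is pressed.
- stop (a point): Middle of the top edge of the red end stop's face that the carrier meets (plate x = 70, y = 0, 30 mm above the bench).
- jar: Bystander: amber glass jar with white cap, 38 mm diameter, 50 mm tall; origin at the centre of its underside.
- objective: Bystander: steel microscope objective standing on its wide end, 34 mm diameter, 45 mm tall; origin at the centre of its underside.
- wafer_box: Bystander: flat round wafer box, grey with blue lid, 67 mm diameter, 18 mm tall; origin at the centre of its underside.
Not all that is in view belongs to the job. Leave any green look-alike of the carrier alone.

How it is judged:
By the outcome, as a careful person would: the job done as asked, in the order asked, and still so for the second after the job is handed in, with the robot touching nothing.
It also fails if it takes over 48 s, if anything falls off the work surface, if the arm or the gripper's body presses on something with over 40 N, if the wrist force passes 120 N, or if a joint passes its speed limit or range.

## Working session

There is one attempt and no reset: what is moved stays moved. The work goes in short steps, Python scripts to look and compute and a shell command to move; the robot and the scene stay as the last step left them, time stands still between calls to the robot, and variables do not carry over. Pictures are saved under pics/ and viewed, and the job is handed in when it is done.

```bash
mkdir -p pics
cat > h.py <<'E'
import numpy as np,cv2
from workcell import robot
from scipy.spatial.transform import Rotation as R
def snap(n,f):
    im=robot.camera(n); cv2.imwrite('pics/'+f,im); return im
E
python3 - <<'E'
from h import *
for n in ('scene','top'):
    snap(n,n+'0.png'); print(robot.camera_model(n))
print(robot.observe())
E
```

```text
{'intrinsics': array([[404.67873068,   0.        , 322.48702457],
       [  0.        , 404.67873068, 197.98930484],
       [  0.        ,   0.        ,   1.        ]]), 'xyz': array([ 0.98202263, -0.22384421,  0.77718853]), 'attitude': array([-2.51473967, -0.00956864,  1.05020375])}
{'intrinsics': array([[478.77296278,   0.        , 323.31292127],
       [  0.        , 478.77296278, 201.43380254],
       [  0.        ,   0.        ,   1.        ]]), 'xyz': array([0.49135768, 0.06278904, 0.86293775]), 'attitude': array([-3.10839185, -0.00941804, -1.57859566])}
{'t': 0.1, 'q': array([-1.29669567,  0.60003507, -0.00253261,  1.60001818,  0.0018104 ,
        0.94289655, -0.07981732]), 'joint_vel': array([ 2.90280031e-05, -6.33202025e-04, -3.09655493e-04, -3.04343892e-03,
        8.12487809e-05, -1.68504282e-03,  1.30350787e-03]), 'joint_torque': array([ 5.38009393e-03, -7.66557169e+01,  1.50204554e+00, -2.52935886e+01,
       -5.23266429e-02,  1.36337819e-02,  7.30604006e-05]), 'eef_pos': array([0.24901741, 0.68042144, 0.19896508]), 'tool_rot': array([-3.14024473e+00,  1.41478906e-04,  2.79083045e+00]), 'wrist_force': array([-0.0453079 ,  0.2131433 ,  0.12770997]), 'wrist_torque': array([0.0057118 , 0.02331586, 0.0311821 ]), 'gripper_width': 0.09303595084981627}
```

View pics/scene0.png

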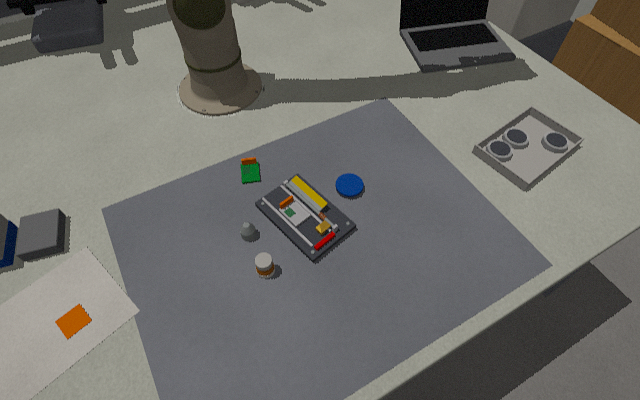

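View pics/top0.png

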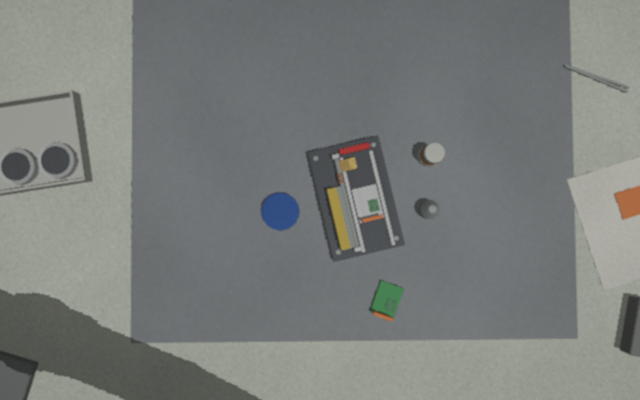

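Carrier candidates (top view):
- (368,203): silver plate with an orange lip, between the rails.
- (387,299): green block with orange, a look-alike.
- (628,203): orange patch on paper.

I choose the first, and will check it in a crop.

```bash
cat >> h.py <<'E'
def ray(n,uv):
    m=robot.camera_model(n);K=m['intrinsics'];Rm=R.from_euler('xyz',m['attitude']).as_matrix()
    d=Rm@np.linalg.inv(K)@np.array([uv[0],uv[1],1.]);return np.array(m['xyz']),d
def onz(n,uv,z):
    o,d=ray(n,uv);return o+d*(z-o[2])/d[2]
def proj(n,p):
    m=robot.camera_model(n);K=m['intrinsics'];Rm=R.from_euler('xyz',m['attitude']).as_matrix()
    c=K@(Rm.T@(np.array(p)-m['xyz']));return c[:2]/c[2]
def masks(im):
    hs=cv2.cvtColor(im,cv2.COLOR_BGR2HSV)
    return dict(red=(cv2.inRange(hs,(0,200,90),(4,255,255))|cv2.inRange(hs,(174,180,90),(180,255,255))),
     orange=cv2.inRange(hs,(6,180,120),(15,255,255)),yellow=cv2.inRange(hs,(22,150,90),(32,255,255)))
def blobs(im,box):
    x0,y0,x1,y1=box
    for k,m in masks(im).items():
        n,l,s,c=cv2.connectedComponentsWithStats(m)
        for i in range(1,n):
            if s[i,4]>8 and x0<c[i,0]<x1 and y0<c[i,1]<y1:
                ys,xs=np.where(l==i);r=cv2.minAreaRect(np.c_[xs,ys].astype(np.float32))
                print(k,s[i,4],c[i].round(1),'box',cv2.boxPoints(r).round(1).tolist())
E
python3 - <<'E'
from h import *
for n,b in (('scene',(245,165,365,270)),('top',(300,130,410,265))):
    im=cv2.imread(f'pics/{n}0.png');print(n);blobs(im,b)
    x0,y0,x1,y1=b;c=cv2.resize(im[y0:y1,x0:x1],None,fx=4,fy=4,interpolation=cv2.INTER_CUBIC);cv2.imwrite(f'pics/{n}0c.png',c)
E
```

```text
scene
red 109 [324.  240.1] box [[313.0, 245.8000030517578], [332.20001220703125, 230.6999969482422], [335.0, 234.1999969482422], [315.79998779296875, 249.3000030517578]]
orange 38 [285.5 200. ] box [[278.79998779296875, 203.3000030517578], [291.0, 194.60000610351562], [292.3999938964844, 196.60000610351562], [280.20001220703125, 205.3000030517578]]
yellow 312 [309.2 191.4] box [[291.0, 180.10000610351562], [296.0, 174.60000610351562], [327.29998779296875, 202.60000610351562], [322.3999938964844, 208.1999969482422]]
yellow 27 [318.9 228.3] box [[315.5, 227.5], [318.5, 224.5], [323.5, 229.5], [320.5, 232.5]]
top
```

View pics/scene0c.png

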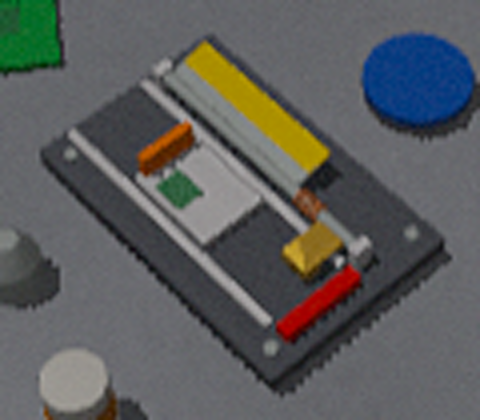

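View pics/top0c.png

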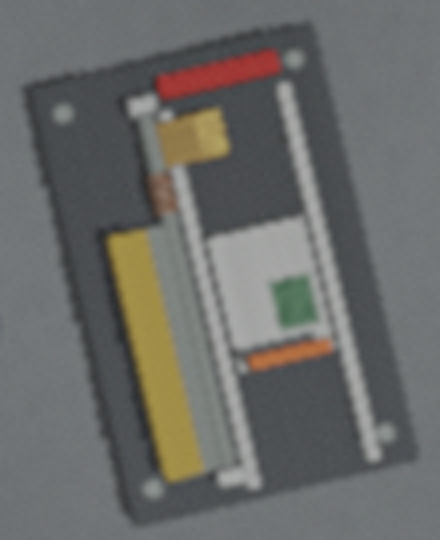

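```bash
cat >> h.py <<'E'
def fit2(P,W):  # plate xy -> world xy
    pc,wc=P.mean(0),W.mean(0);a=P-pc;b=W-wc
    th=np.arctan2((a[:,0]*b[:,1]-a[:,1]*b[:,0]).sum(),(a*b).sum());c,s=np.cos(th),np.sin(th);Rm=np.array([[c,-s],[s,c]])
    t=wc-Rm@pc;return th,t,(P@Rm.T+t-W)
E
python3 - <<'E'
from h import *
P=np.array([[90,83],[90,-47],[-110,-47],[-110,83]])/1e3
C={'top':([(25,88),(312,22),(418,458),(135,523)],(300,130)),'scene':([(443,240),(280,376),(41,153),(210,38)],(245,165))}
for n,(c,o) in C.items():
    W=np.array([onz(n,((u+.5)/4-.5+o[0],(v+.5)/4-.5+o[1]),.02)[:2] for u,v in c])
    th,t,r=fit2(P,W);print(n,th,t,'res mm',(r*1e3).round(1).tolist())
    c,s=np.cos(th),np.sin(th);Rm=np.array([[c,-s],[s,c]])
    tp=lambda uv,z:((onz(n,uv,z)[:2]-t)@Rm*1e3).round(1)
    pts={'top':[('lip',(290,355),.046),('nose',(192,137),.036),('bar',(157,356),.040),('stop mid',(220,85),.03),('carrier front mid',(257,230),.028)],
     'scene':[('lip',(165,145),.042),('bar',(256,105),.04),('stop',(315,295),.03)]}[n]
    for k,(u,v),z in pts: print(k,tp(((u+.5)/4-.5+o[0],(v+.5)/4-.5+o[1]),z))
E
```

```text
top 0.22877740887556341 [ 0.53943706 -0.01699388] res mm [[0.7, -0.5], [1.6, 0.2], [-0.1, -0.8], [-2.2, 1.1]]
lip [-51.8   0.5]
nose [49.6 18.4]
bar [-39.   55.6]
stop mid [69.5  0.6]
carrier front mid [ 4.1 -0.3]
scene 0.23881307099431914 [ 0.54136105 -0.01592011] res mm [[0.7, 3.6], [2.8, -3.7], [-0.2, -1.4], [-3.3, 1.4]]
lip [-52.4   0.4]
bar [-39.5  57.2]
stop [69.6 -0.1]
```

The crop confirms the silver carrier in the channel, with its lip at plate x ≈ -52 and its centre at ≈ -25. The two views agree on the plate pose: yaw ≈ 0.232, origin ≈ (0.540, -0.0165). Next I travel over at height with the jaws at about 40 mm.

```bash
python3 -m handwheel '[{"jaw":0.43,"x":-0.035,"y":-0.04},{"jaw":0.43,"x":-0.035,"y":-0.04},{"jaw":0.43,"x":-0.035,"y":-0.04},{"jaw":0.43,"x":-0.035,"y":-0.04},{"jaw":0.43,"x":-0.035,"y":-0.04},{"jaw":0.43,"x":-0.035,"y":-0.04},{"jaw":0.43,"x":-0.035,"y":-0.04},{"jaw":0.43,"x":-0.035,"y":-0.04}]'
python3 -m handwheel '[{"jaw":0.43,"wz":-0.1},{"jaw":0.43,"wz":-0.1},{"jaw":0.43,"wz":-0.1},{"jaw":0.43,"wz":-0.1},{"jaw":0.43,"wz":-0.1},{"jaw":0.43,"wz":-0.083}]'
cat >> h.py <<'E'
TH=0.232;T=np.array([.540,-.0165]);c_,s_=np.cos(TH),np.sin(TH);RP=np.array([[c_,-s_],[s_,c_]])
def status(target=None):
    s=robot.observe();p=np.array(s['eef_pos']);Rt=R.from_euler('xyz',s['tool_rot'])
    print('t',round(s['t'],2),'plate xy',((p[:2]-T)@RP*1e3).round(1),'tcp z',round(p[2]*1e3,1),'rot',np.round(s['tool_rot'],3),'F(plate)',np.r_[np.array(s['wrist_force'])[:2]@RP,s['wrist_force'][2]].round(2),'w',round(s['gripper_width']*1e3,1))
    if target is not None:
        w=np.r_[RP@(np.array(target[:2])/1e3)+T,target[2]/1e3]
        print('tool shift',Rt.inv().apply(w-p).round(4),'yaw err (wz)',round((Rt.inv()*R.from_euler('xyz',[np.pi,0,np.pi+TH])).as_rotvec()[2],3))
E
python3 -c "
from h import *
status((-70,27.5,150))"
```

```text
t 0.1 plate xy [-122.9  745.2] tcp z 199.0 rot [-3.14   0.     2.791] F(plate) [0.   0.22 0.13] w 93.0
tool shift [-0.4391 -0.57    0.0498] yaw err (wz) -0.583invalid input
invalid input
```

```bash
python3 -m handwheel '[{"jaw":0.43,"x":-0.035,"y":-0.04,"z":0,"wx":0,"wy":0,"wz":0}]'
```

```text
t: 0.22
eef_pos: [0.2656, 0.6335, 0.1984]
tool_rot: [3.141, -0.002, 2.796]
wrist_force: [1.2, -0.8, 1.0]
gripper_width: 0.0868
```

All keys are required in every row.

```bash
python3 -m handwheel '[{"jaw":0.43,"x":-0.035,"y":-0.04,"z":0,"wx":0,"wy":0,"wz":0},{"jaw":0.43,"x":-0.035,"y":-0.04,"z":0,"wx":0,"wy":0,"wz":0},{"jaw":0.43,"x":-0.035,"y":-0.04,"z":0,"wx":0,"wy":0,"wz":0},{"jaw":0.43,"x":-0.035,"y":-0.04,"z":0,"wx":0,"wy":0,"wz":0},{"jaw":0.43,"x":-0.035,"y":-0.04,"z":0,"wx":0,"wy":0,"wz":0},{"jaw":0.43,"x":-0.035,"y":-0.04,"z":0,"wx":0,"wy":0,"wz":0},{"jaw":0.43,"x":-0.035,"y":-0.04,"z":0,"wx":0,"wy":0,"wz":0}]'
python3 -m handwheel '[{"jaw":0.43,"x":0,"y":0,"z":0,"wx":0,"wy":0,"wz":-0.1},{"jaw":0.43,"x":0,"y":0,"z":0,"wx":0,"wy":0,"wz":-0.1},{"jaw":0.43,"x":0,"y":0,"z":0,"wx":0,"wy":0,"wz":-0.1},{"jaw":0.43,"x":0,"y":0,"z":0,"wx":0,"wy":0,"wz":-0.1},{"jaw":0.43,"x":0,"y":0,"z":0,"wx":0,"wy":0,"wz":-0.1},{"jaw":0.43,"x":0,"y":0,"z":0,"wx":0,"wy":0,"wz":-0.083}]'
python3 -c "
from h import *
status((-70,27.5,150))"
```

```text
t: 1.1
eef_pos: [0.4025, 0.2824, 0.1997]
tool_rot: [-3.142, 0.0, 2.791]
wrist_force: [1.2, 0.1, -0.4]
gripper_width: 0.0399
t: 1.85
eef_pos: [0.402, 0.2839, 0.1996]
tool_rot: [-3.141, -0.0, -2.906]
wrist_force: [0.2, -0.8, -0.8]
gripper_width: 0.0402
t 1.85 plate xy [-65.2 324.1] tcp z 199.6 rot [-3.141 -0.    -2.906] F(plate) [ 0.01 -0.82 -0.83] w 40.2
tool shift [ 0.0057 -0.2966  0.0496] yaw err (wz) 0.003
```

```bash
python3 -m handwheel '[{"jaw":0.43,"x":0.001,"y":-0.042,"z":0,"wx":0,"wy":0,"wz":0},{"jaw":0.43,"x":0.001,"y":-0.042,"z":0,"wx":0,"wy":0,"wz":0},{"jaw":0.43,"x":0.001,"y":-0.042,"z":0,"wx":0,"wy":0,"wz":0},{"jaw":0.43,"x":0.001,"y":-0.042,"z":0.015,"wx":0,"wy":0,"wz":0},{"jaw":0.43,"x":0.001,"y":-0.042,"z":0.015,"wx":0,"wy":0,"wz":0},{"jaw":0.43,"x":0.001,"y":-0.042,"z":0.02,"wx":0,"wy":0,"wz":0},{"jaw":0.43,"x":0,"y":-0.044,"z":0.02,"wx":0,"wy":0,"wz":0},{"jaw":0.43,"x":0,"y":0,"z":0.03,"wx":0,"wy":0,"wz":0}]'
python3 -m handwheel '[{"jaw":0.43,"x":0,"y":0,"z":0.01,"wx":0,"wy":0,"wz":0},{"jaw":0.43,"x":0,"y":0,"z":0,"wx":0,"wy":0,"wz":0}]'
python3 - <<'E'
from h import *
status((-70,27.5,70))
for n,b in (('scene',(205,115,365,270)),('top',(270,100,430,265))):
    im=snap(n,n+'1.png')
    x0,y0,x1,y1=b;cv2.imwrite(f'pics/{n}1c.png',cv2.resize(im[y0:y1,x0:x1],None,fx=3.5,fy=3.5,interpolation=cv2.INTER_CUBIC))
E
```

```text
t: 2.85
eef_pos: [0.4654, -0.0088, 0.0994]
tool_rot: [-3.14, 0.001, -2.915]
wrist_force: [-0.0, 0.2, 0.1]
gripper_width: 0.04
t: 3.1
eef_pos: [0.464, -0.0048, 0.0894]
tool_rot: [3.141, -0.001, -2.908]
wrist_force: [-0.4, 0.3, 0.5]
gripper_width: 0.0403
t 3.1 plate xy [-71.3  28.9] tcp z 89.4 rot [ 3.141e+00 -1.000e-03 -2.908e+00] F(plate) [-0.29  0.37  0.47] w 40.3
tool shift [-0.0013 -0.0014  0.0194] yaw err (wz) 0.001
```

View pics/scene1c.png

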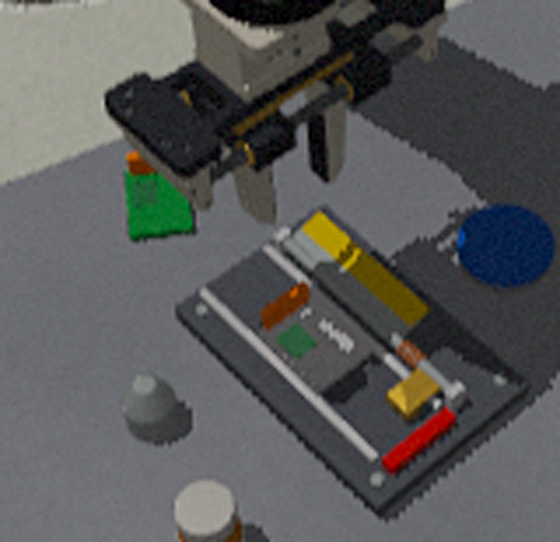

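View pics/top1c.png

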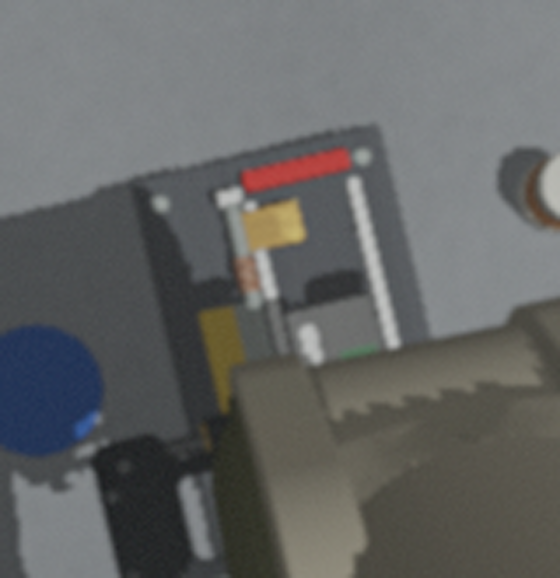

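Run:
```python
from h import *
for a in [(237,200),(255,220),(273,220),(310,172),(327,182),(340,175)]:
    uv=((a[0]+.5)/3.5-.5+205,(a[1]+.5)/3.5-.5+115)
    print(a,((onz('scene',uv,.0784)[:2]-T)@RP*1e3).round(1))
```

```text
(237, 200) [-111.1   14.6]
(255, 220) [-90.7  12.6]
(273, 220) [-83.  21.]
(310, 172) [-97.4  64.1]
(327, 182) [-83.5  66.7]
(340, 175) [-82.3  76.7]
```

Run:
```python
from h import *
im=cv2.imread('pics/scene1.png')
x0,y0,x1,y1=240,130,330,210;k=8
c=cv2.resize(im[y0:y1,x0:x1],None,fx=k,fy=k,interpolation=cv2.INTER_NEAREST)
s=robot.observe();p=np.array(s['eef_pos']);Rt=R.from_euler('xyz',s['tool_rot'])
for yy in (-.0375,-.020,.020,.0375):
  for xx in (-.0075,.0075):
    u=proj('scene',p+Rt.apply([xx,yy,.011]));cv2.circle(c,tuple(int(v) for v in ((u-[x0,y0]+.5)*k)),4,(255,0,255),-1)
u=proj('scene',p);cv2.circle(c,tuple(int(v) for v in ((u-[x0,y0]+.5)*k)),5,(0,255,255),-1)
cv2.imwrite('pics/s1z.png',c)
```

```text
(no output)
```

View pics/s1z.png

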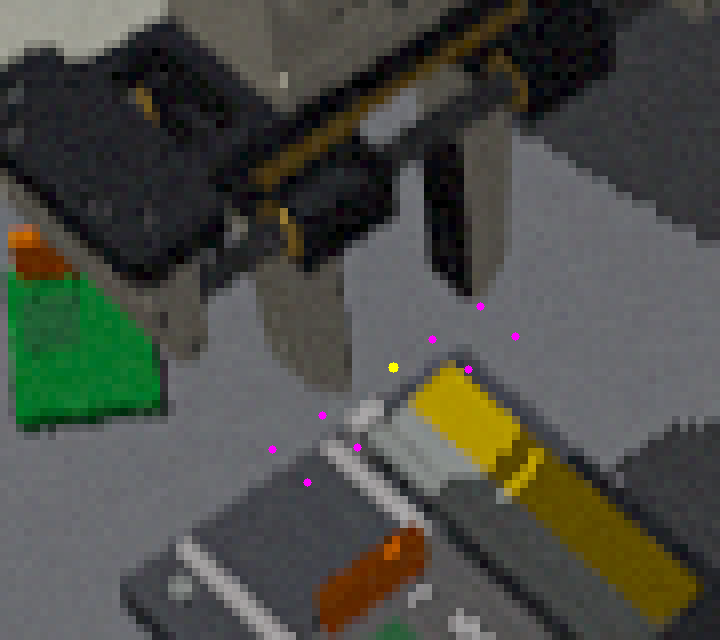

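Run:
```python
from h import *
status()
im=snap('scene','scene2.png');a=cv2.imread('pics/scene1.png')
print(np.abs(im.astype(int)-a).max(2).__gt__(60).sum())
x0,y0,x1,y1=240,130,330,210;k=8
c=cv2.resize(im[y0:y1,x0:x1],None,fx=k,fy=k,interpolation=cv2.INTER_NEAREST)
s=robot.observe();p=np.array(s['eef_pos']);Rt=R.from_euler('xyz',s['tool_rot'])
for dz,col in ((0.011,(255,0,255)),(-.011,(0,255,0)),(-.031,(255,255,0))):
 for yy in (-.0375,-.020,.020,.0375):
  for xx in (-.0075,.0075):
    u=proj('scene',p+Rt.apply([xx,yy,dz]));cv2.circle(c,tuple(int(v) for v in ((u-[x0,y0]+.5)*k)),4,col,-1)
cv2.imwrite('pics/s2z.png',c)
```

```text
t 3.2 plate xy [-70.6  28.8] tcp z 90.3 rot [-3.142e+00  1.000e-03 -2.908e+00] F(plate) [ 0.33 -0.64  0.69] w 39.9
31
```

View pics/s2z.png

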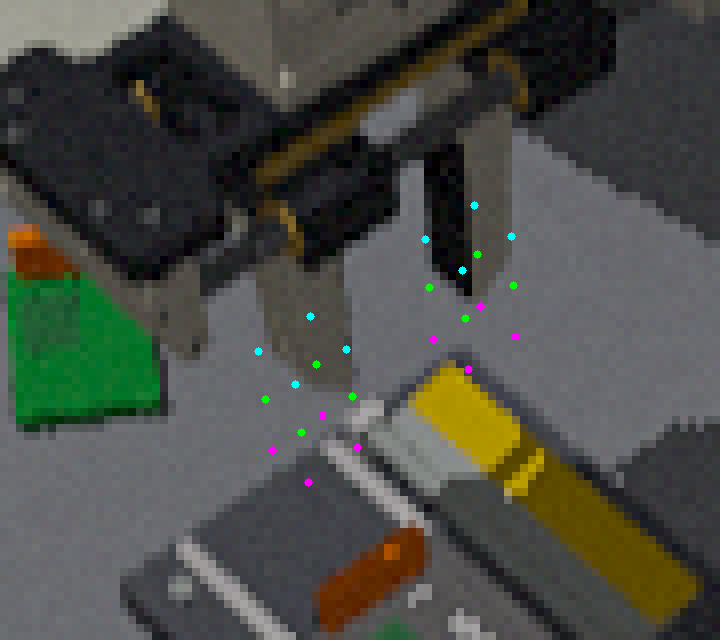

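The picture shows tapered fingertips that look 20–25 mm higher than the nominal 11 mm ahead of the TCP. I'll descend part-way, still above everything, and compare again.

```bash
python3 -m handwheel '[{"jaw":0.43,"x":0,"y":-0.001,"z":0.014,"wx":0,"wy":0,"wz":0},{"jaw":0.43,"x":0,"y":0,"z":0.014,"wx":0,"wy":0,"wz":0},{"jaw":0.43,"x":0,"y":0,"z":0,"wx":0,"wy":0,"wz":0}]'
python3 - <<'E'
from h import *
im=snap('scene','scene3.png');status((-70,27.5,44))
x0,y0,x1,y1=240,130,330,210;k=8
c=cv2.resize(im[y0:y1,x0:x1],None,fx=k,fy=k,interpolation=cv2.INTER_NEAREST)
s=robot.observe();p=np.array(s['eef_pos']);Rt=R.from_euler('xyz',s['tool_rot'])
for dz,col in ((0.011,(255,0,255)),(-.011,(0,255,0))):
 for yy in (-.0375,-.020,.020,.0375):
  for xx in (-.0075,.0075):
    u=proj('scene',p+Rt.apply([xx,yy,dz]));cv2.circle(c,tuple(int(v) for v in ((u-[x0,y0]+.5)*k)),4,col,-1)
cv2.imwrite('pics/s3z.png',c)
E
```

```text
t: 3.62
eef_pos: [0.4639, -0.0063, 0.0605]
tool_rot: [3.141, -0.002, -2.909]
wrist_force: [-1.1, 0.6, -0.5]
gripper_width: 0.04
t 3.67 plate xy [-71.5  27.4] tcp z 61.0 rot [ 3.141e+00 -2.000e-03 -2.909e+00] F(plate) [ 0.39 -0.53  0.41] w 40.1
tool shift [-0.0016  0.0001  0.017 ] yaw err (wz) 0.0
```

View pics/s3z.png

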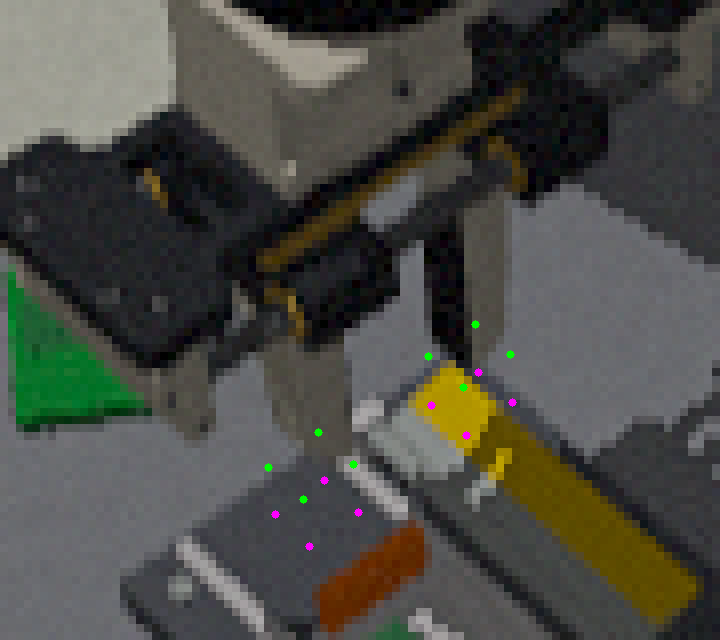

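Run:
```python
from h import *
im=cv2.imread('pics/scene3.png');im2=snap('top','top3.png');status()
cv2.imwrite('pics/a3.png',cv2.resize(im[60:220,220:360],None,fx=3.6,fy=3.6,interpolation=cv2.INTER_CUBIC))
cv2.imwrite('pics/b3.png',cv2.resize(im2[180:330,270:450],None,fx=4,fy=4,interpolation=cv2.INTER_CUBIC))
```

```text
t 3.73 plate xy [-71.3  27.3] tcp z 61.3 rot [ 3.141e+00 -1.000e-03 -2.909e+00] F(plate) [-0.54  0.86 -0.07] w 39.6
```

View pics/a3.png

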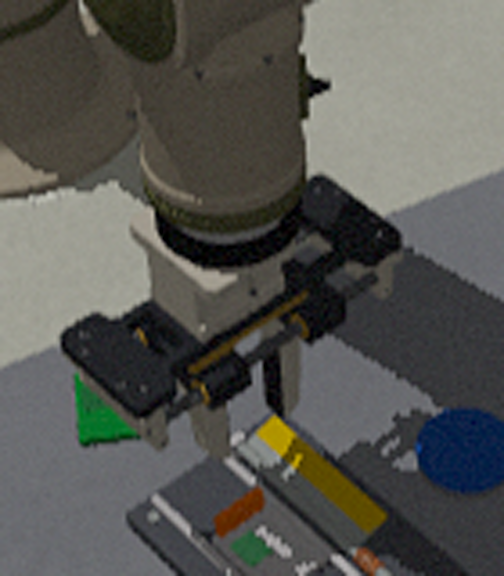

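View pics/b3.png

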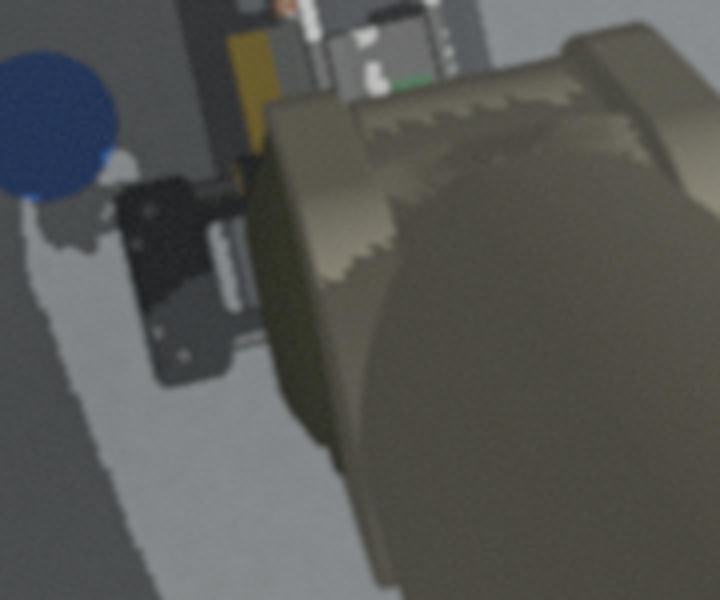

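Run:
```python
from h import *
def S(a):return ((a[0]+.5)/3.6-.5+220,(a[1]+.5)/3.6-.5+60)
def Tp(a):return ((a[0]+.5)/4-.5+270,(a[1]+.5)/4-.5+180)
p=np.array(robot.observe()['eef_pos'])
for a,b in (((402,235),(118,190)),((320,176),(160,384))):
    o1,d1=ray('scene',S(a));o2,d2=ray('top',Tp(b))
    x=np.linalg.lstsq(np.c_[d1,-d2],o2-o1,rcond=None)[0]
    q1,q2=o1+d1*x[0],o2+d2*x[1];m=(q1+q2)/2
    print(m.round(4),'gap',np.linalg.norm(q1-q2).round(4),'rel plate axes',((m[:2]-p[:2])@RP*1e3).round(1),'dz',(m[2]-p[2])*1e3)
```

```text
[0.4786 0.0905 0.2077] gap 0.0016 rel plate axes [36.1 90.9] dz 146.3808259984272
[0.4118 0.076  0.205 ] gap 0.0 rel plate axes [-32.2  92.1] dz 143.66442470314615
```

The gripper body triangulates to the reported xy within about 2 mm, so only the tip height is in doubt, and force will settle it. I descend in small steps and watch for contact.

```bash
python3 -m handwheel '[{"jaw":0.43,"x":0,"y":0,"z":0.003,"wx":0,"wy":0,"wz":0},{"jaw":0.43,"x":0,"y":0,"z":0.003,"wx":0,"wy":0,"wz":0}]'
python3 -m handwheel '[{"jaw":0.43,"x":0,"y":0,"z":0.003,"wx":0,"wy":0,"wz":0},{"jaw":0.43,"x":0,"y":0,"z":0,"wx":0,"wy":0,"wz":0}]'
python3 -m handwheel '[{"jaw":0.43,"x":0,"y":0,"z":0.003,"wx":0,"wy":0,"wz":0},{"jaw":0.43,"x":0,"y":0,"z":0,"wx":0,"wy":0,"wz":0}]'
python3 - <<'E'
from h import *
status((-70,27.5,44))
im=snap('scene','scene4.png')
cv2.imwrite('pics/s4z.png',cv2.resize(im[130:240,240:350],None,fx=5,fy=5,interpolation=cv2.INTER_NEAREST))
E
```

```text
t: 3.98
eef_pos: [0.4648, -0.0063, 0.0558]
tool_rot: [-3.142, 0.001, -2.909]
wrist_force: [0.3, 0.5, -0.2]
gripper_width: 0.0401
t: 4.22
eef_pos: [0.4645, -0.0063, 0.0525]
tool_rot: [3.142, -0.0, -2.909]
wrist_force: [-0.4, 0.2, -1.0]
gripper_width: 0.0403
t: 4.47
eef_pos: [0.4646, -0.0063, 0.0496]
tool_rot: [3.142, -0.0, -2.909]
wrist_force: [0.3, 0.8, -0.1]
gripper_width: 0.0402
t 4.47 plate xy [-71.   27.3] tcp z 49.6 rot [ 3.142 -0.    -2.909] F(plate) [ 0.5   0.73 -0.06] w 40.2
tool shift [-0.001   0.0002  0.0056] yaw err (wz) 0.0
```

View pics/s4z.png

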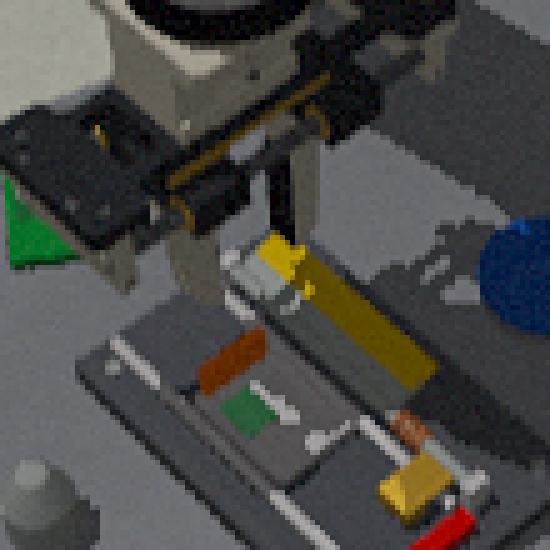

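```bash
for i in 1; do :; done
python3 -m handwheel '[{"jaw":0.43,"x":0,"y":0,"z":0.003,"wx":0,"wy":0,"wz":0},{"jaw":0.43,"x":0,"y":0,"z":0,"wx":0,"wy":0,"wz":0}]'
python3 -m handwheel '[{"jaw":0.43,"x":0,"y":0,"z":0.003,"wx":0,"wy":0,"wz":0},{"jaw":0.43,"x":0,"y":0,"z":0,"wx":0,"wy":0,"wz":0}]'
python3 -m handwheel '[{"jaw":0.43,"x":0,"y":0,"z":0.003,"wx":0,"wy":0,"wz":0},{"jaw":0.43,"x":0,"y":0,"z":0,"wx":0,"wy":0,"wz":0}]'
python3 - <<'E'
from h import *
status((-70,27.5,44))
im=snap('scene','scene5.png')
cv2.imwrite('pics/s5z.png',cv2.resize(im[130:240,240:350],None,fx=5,fy=5,interpolation=cv2.INTER_NEAREST))
E
```

```text
t: 4.78
eef_pos: [0.4646, -0.0063, 0.0465]
tool_rot: [3.142, -0.0, -2.909]
wrist_force: [-0.1, -0.5, 0.6]
gripper_width: 0.0404
t: 5.03
eef_pos: [0.4646, -0.0063, 0.0435]
tool_rot: [3.142, -0.0, -2.909]
wrist_force: [-0.3, 0.0, 0.1]
gripper_width: 0.0401
t: 5.28
eef_pos: [0.4645, -0.0063, 0.0405]
tool_rot: [3.142, -0.0, -2.909]
wrist_force: [-0.4, 0.1, 0.4]
gripper_width: 0.0401
t 5.28 plate xy [-71.1  27.3] tcp z 40.5 rot [ 3.142 -0.    -2.909] F(plate) [-0.41  0.21  0.42] w 40.1
tool shift [-0.0011  0.0002 -0.0035] yaw err (wz) 0.0
```

View pics/s5z.png

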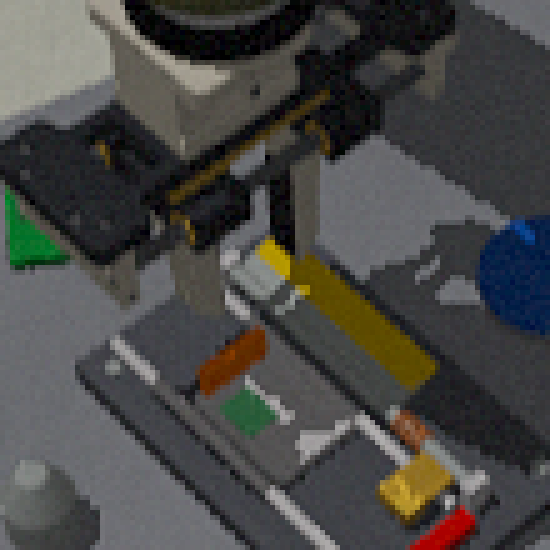

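```bash
python3 -m handwheel '[{"jaw":0.43,"x":0,"y":0,"z":0.003,"wx":0,"wy":0,"wz":0},{"jaw":0.43,"x":0,"y":0,"z":0,"wx":0,"wy":0,"wz":0}]' | grep -E "eef|force"
python3 -m handwheel '[{"jaw":0.43,"x":0,"y":0,"z":0.003,"wx":0,"wy":0,"wz":0},{"jaw":0.43,"x":0,"y":0,"z":0,"wx":0,"wy":0,"wz":0}]'| grep -E "eef|force"
python3 -m handwheel '[{"jaw":0.43,"x":0,"y":0,"z":0.003,"wx":0,"wy":0,"wz":0},{"jaw":0.43,"x":0,"y":0,"z":0,"wx":0,"wy":0,"wz":0}]'| grep -E "eef|force"
python3 - <<'E'
from h import *
status()
im=snap('scene','scene6.png')
cv2.imwrite('pics/s6z.png',cv2.resize(im[130:240,240:350],None,fx=5,fy=5,interpolation=cv2.INTER_NEAREST))
E
```

```text
eef_pos: [0.4646, -0.0063, 0.0375]
wrist_force: [1.0, -0.0, 0.6]
eef_pos: [0.4646, -0.0063, 0.0345]
wrist_force: [0.2, 0.6, -0.1]
eef_pos: [0.4645, -0.0063, 0.0315]
wrist_force: [0.5, 1.0, 0.1]
t 6.08 plate xy [-71.1  27.3] tcp z 31.5 rot [ 3.142 -0.    -2.909] F(plate) [0.74 0.88 0.12] w 39.9
```

View pics/s6z.png

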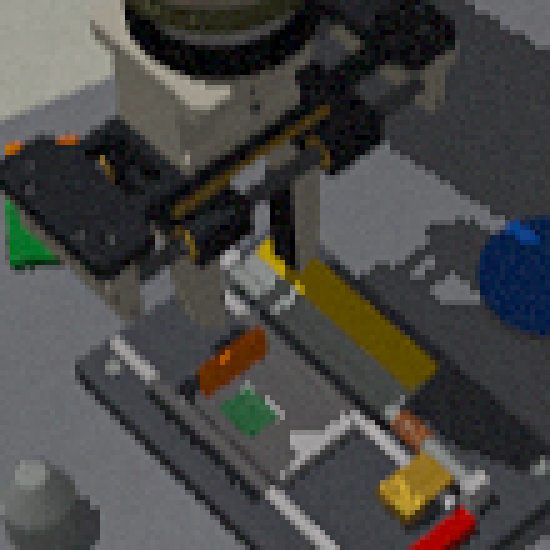

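```bash
python3 - <<'E'
from h import *
for a in [(202,322),(222,328),(300,265),(318,255)]:
    uv=((a[0]+.5)/5-.5+240,(a[1]+.5)/5-.5+130)
    print(a,[((onz('scene',uv,z)[:2]-T)@RP*1e3).round(1).tolist() for z in (.035,.046,.055)])
E
python3 -m handwheel '[{"jaw":0.43,"x":0,"y":0,"z":0.002,"wx":0,"wy":0,"wz":0},{"jaw":0.43,"x":0,"y":0,"z":0,"wx":0,"wy":0,"wz":0}]' | grep -E "eef|force"
python3 -m handwheel '[{"jaw":0.43,"x":0,"y":0,"z":0.002,"wx":0,"wy":0,"wz":0},{"jaw":0.43,"x":0,"y":0,"z":0,"wx":0,"wy":0,"wz":0}]' | grep -E "eef|force"
python3 -m handwheel '[{"jaw":0.43,"x":0,"y":0,"z":0.002,"wx":0,"wy":0,"wz":0},{"jaw":0.43,"x":0,"y":0,"z":0,"wx":0,"wy":0,"wz":0}]'| grep -E "eef|force"
```

```text
(202, 322) [[-78.9, 5.8], [-72.1, 1.2], [-66.5, -2.5]]
(222, 328) [[-70.1, 10.3], [-63.4, 5.6], [-57.9, 1.8]]
(300, 265) [[-73.5, 60.3], [-66.7, 54.9], [-61.2, 50.5]]
(318, 255) [[-72.2, 70.4], [-65.5, 64.9], [-60.0, 60.3]]
eef_pos: [0.4646, -0.0063, 0.0296]
wrist_force: [0.2, 0.8, 0.1]
eef_pos: [0.4646, -0.0063, 0.0276]
wrist_force: [-0.6, 0.5, -0.1]
eef_pos: [0.4646, -0.0063, 0.0256]
wrist_force: [-0.5, -0.8, -0.1]
```

```bash
python3 -m handwheel '[{"jaw":0.43,"x":0,"y":0,"z":0.002,"wx":0,"wy":0,"wz":0},{"jaw":0.43,"x":0,"y":0,"z":0,"wx":0,"wy":0,"wz":0}]' | grep -E "eef|force"
python3 -m handwheel '[{"jaw":0.43,"x":0,"y":0,"z":0.002,"wx":0,"wy":0,"wz":0},{"jaw":0.43,"x":0,"y":0,"z":0,"wx":0,"wy":0,"wz":0}]'| grep -E "eef|force"
python3 - <<'E'
from h import *
status()
im=snap('scene','scene7.png')
cv2.imwrite('pics/s7z.png',cv2.resize(im[130:240,240:350],None,fx=6,fy=5.4,interpolation=cv2.INTER_NEAREST))
E
```

```text
eef_pos: [0.4646, -0.0063, 0.0236]
wrist_force: [-0.6, -0.1, -0.2]
eef_pos: [0.4646, -0.0063, 0.0216]
wrist_force: [-0.2, 0.2, 0.3]
t 7.38 plate xy [-71.   27.3] tcp z 21.6 rot [-3.142 -0.    -2.909] F(plate) [-0.14  0.21  0.3 ] w 39.7
```

View pics/s7z.png

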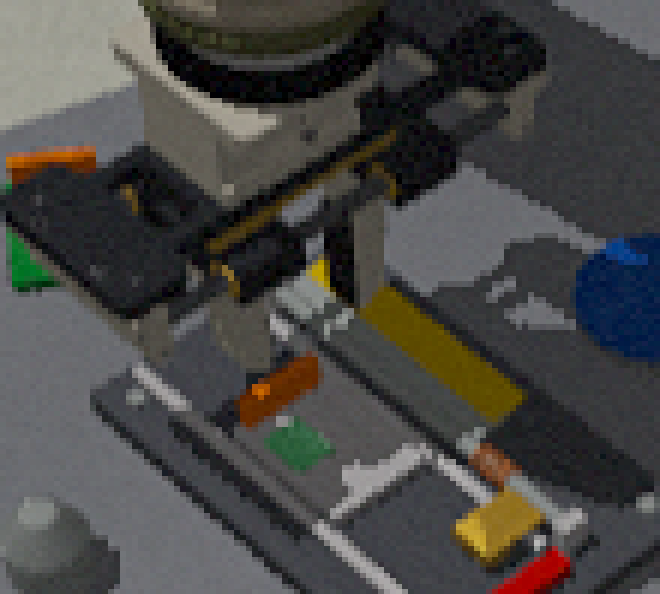

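Run:
```python
from h import *
im=cv2.imread('pics/scene7.png')
for a in [(240,365),(268,370),(335,285),(358,308),(382,300)]:
    uv=((a[0]+.5)/6-.5+240,(a[1]+.5)/5.4-.5+130)
    print(a,[((onz('scene',uv,z)[:2]-T)@RP*1e3).round(1).tolist() for z in (.03,.036,.042,.048)])
for f in (0,1,7):
    im=cv2.imread(f'pics/scene{f}.png');blobs(im,(245,165,365,270))
cv2.imwrite('pics/s7y.png',cv2.resize(im[165:215,265:330],None,fx=12,fy=12,interpolation=cv2.INTER_NEAREST))
```

```text
(240, 365) [[-75.7, 1.4], [-72.0, -1.0], [-68.3, -3.5], [-64.6, -5.9]]
(268, 370) [[-66.5, 7.5], [-62.9, 5.0], [-59.3, 2.5], [-55.7, 0.0]]
(335, 285) [[-83.7, 56.0], [-79.9, 53.1], [-76.2, 50.2], [-72.5, 47.4]]
(358, 308) [[-68.1, 54.3], [-64.5, 51.5], [-60.9, 48.6], [-57.3, 45.7]]
(382, 300) [[-65.1, 64.1], [-61.5, 61.1], [-57.9, 58.2], [-54.3, 55.2]]
red 109 [324.  240.1] box [[313.0, 245.8000030517578], [332.20001220703125, 230.6999969482422], [335.0, 234.1999969482422], [315.79998779296875, 249.3000030517578]]
orange 38 [285.5 200. ] box [[278.79998779296875, 203.3000030517578], [291.0, 194.60000610351562], [292.3999938964844, 196.60000610351562], [280.20001220703125, 205.3000030517578]]
yellow 312 [309.2 191.4] box [[291.0, 180.10000610351562], [296.0, 174.60000610351562], [327.29998779296875, 202.60000610351562], [322.3999938964844, 208.1999969482422]]
yellow 27 [318.9 228.3] box [[315.5, 227.5], [318.5, 224.5], [323.5, 229.5], [320.5, 232.5]]
red 110 [323.9 240.2] box [[313.1000061035156, 245.89999389648438], [332.1000061035156, 230.6999969482422], [335.0, 234.1999969482422], 
[... 472 characters left out ...]
1562], [323.0, 231.0], [318.20001220703125, 233.39999389648438]]
red 110 [323.9 240.2] box [[313.1000061035156, 245.89999389648438], [332.1000061035156, 230.6999969482422], [335.0, 234.1999969482422], [316.0, 249.39999389648438]]
yellow 11 [293.1 180. ] box [[292.0, 178.0], [294.0, 178.0], [294.0, 182.0], [292.0, 182.0]]
yellow 196 [312.8 195. ] box [[299.1000061035156, 187.3000030517578], [303.6000061035156, 182.3000030517578], [326.20001220703125, 202.6999969482422], [321.79998779296875, 207.6999969482422]]
yellow 14 [324.9 224.4] box [[322.0, 224.0], [324.5, 221.5], [328.5, 225.5], [326.0, 228.0]]
yellow 26 [318.7 228. ] box [[315.5, 227.5], [319.0, 224.0], [323.5, 228.5], [320.0, 232.0]]
```

View pics/s7y.png

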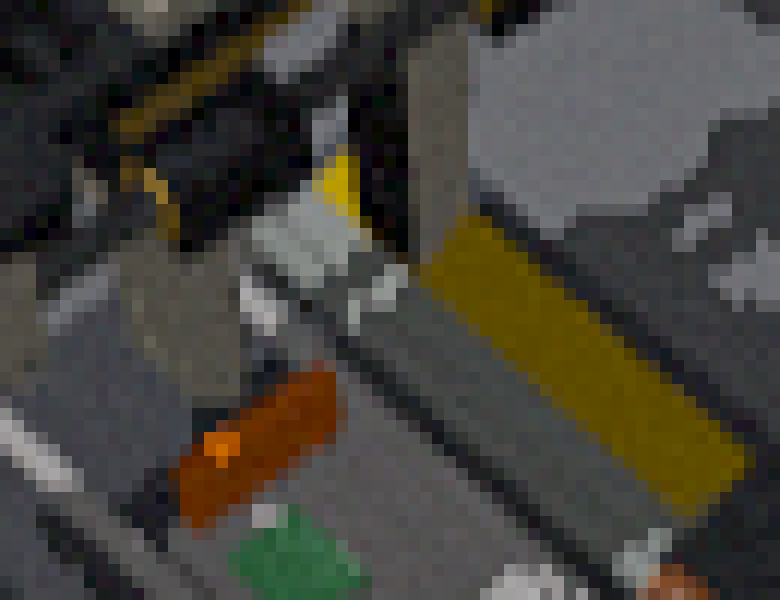

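```bash
python3 -m handwheel '[{"jaw":0.43,"x":0,"y":0,"z":0.002,"wx":0,"wy":0,"wz":0},{"jaw":0.43,"x":0,"y":0,"z":0,"wx":0,"wy":0,"wz":0}]' | grep -E "eef|force"
python3 -m handwheel '[{"jaw":0.43,"x":0,"y":0,"z":0.002,"wx":0,"wy":0,"wz":0},{"jaw":0.43,"x":0,"y":0,"z":0,"wx":0,"wy":0,"wz":0}]'| grep -E "eef|force"
python3 - <<'E'
from h import *
status()
E
```

```text
eef_pos: [0.4647, -0.0061, 0.0198]
wrist_force: [-1.9, 0.7, 5.2]
eef_pos: [0.4647, -0.0058, 0.0179]
wrist_force: [-0.9, 1.8, 5.9]
t 7.92 plate xy [-70.8  27.8] tcp z 17.9 rot [ 3.141  0.    -2.909] F(plate) [-0.49  1.92  5.91] w 40.1
```

Contact came at TCP z ≈ 20.5 mm with about 5 N, so the real tips sit about 21 mm above the TCP. I press about 6 mm more and look.

```bash
python3 -m handwheel '[{"jaw":0.43,"x":0,"y":0,"z":0.002,"wx":0,"wy":0,"wz":0},{"jaw":0.43,"x":0,"y":0,"z":0.001,"wx":0,"wy":0,"wz":0}]' | grep -E "eef|force"
python3 -m handwheel '[{"jaw":0.43,"x":0,"y":0,"z":0.002,"wx":0,"wy":0,"wz":0},{"jaw":0.43,"x":0,"y":0,"z":0.001,"wx":0,"wy":0,"wz":0}]'| grep -E "eef|force"
python3 - <<'E'
from h import *
status()
im=snap('scene','scene8.png');blobs(im,(245,165,365,270))
cv2.imwrite('pics/s8y.png',cv2.resize(im[165:255,260:350],None,fx=6.5,fy=6.5,interpolation=cv2.INTER_NEAREST))
E
```

```text
eef_pos: [0.4646, -0.0053, 0.015]
wrist_force: [-1.1, 5.3, 9.1]
eef_pos: [0.4646, -0.0052, 0.0121]
wrist_force: [-2.7, 3.7, 10.5]
t 8.43 plate xy [-70.8  28.3] tcp z 12.1 rot [ 3.141e+00  1.000e-03 -2.908e+00] F(plate) [-1.74  4.17 10.45] w 40.1
red 111 [323.9 240.2] box [[313.20001220703125, 246.0], [332.0, 230.5], [334.8999938964844, 234.10000610351562], [316.0, 249.5]]
yellow 98 [313.3 197.4] box [[300.0, 189.5], [303.1000061035156, 185.89999389648438], [327.5, 206.39999389648438], [324.3999938964844, 210.10000610351562]]
yellow 9 [324.7 222.9] box [[322.0, 221.0], [324.20001220703125, 219.6999969482422], [327.20001220703125, 224.6999969482422], [325.0, 226.0]]
```

View pics/s8y.png

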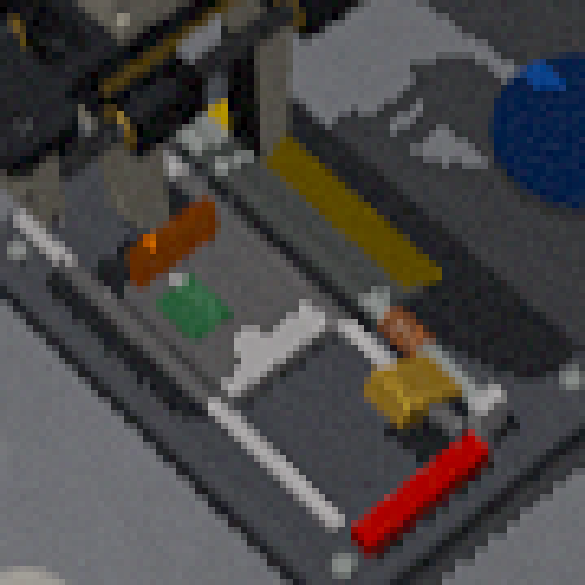

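The nose has risen: there's a shadow beneath it, and the bar corner dropped about 11 mm, giving a clip angle of ≈ 0.4. Force stays smooth, so it isn't at the hard stop. Pushing starts; tool -x is plate +x.

```bash
python3 -m handwheel '[{"jaw":0.43,"x":-0.003,"y":0,"z":0,"wx":0,"wy":0,"wz":0},{"jaw":0.43,"x":-0.004,"y":0,"z":0,"wx":0,"wy":0,"wz":0},{"jaw":0.43,"x":-0.004,"y":0,"z":0,"wx":0,"wy":0,"wz":0},{"jaw":0.43,"x":-0.004,"y":0,"z":0,"wx":0,"wy":0,"wz":0},{"jaw":0.43,"x":-0.004,"y":0,"z":0,"wx":0,"wy":0,"wz":0},{"jaw":0.43,"x":-0.004,"y":0,"z":0,"wx":0,"wy":0,"wz":0}]'
python3 - <<'E'
from h import *
status((2.5,27.5,12))
im=snap('scene','scene9.png');blobs(im,(245,165,365,270))
cv2.imwrite('pics/s9y.png',cv2.resize(im[165:255,260:350],None,fx=6.5,fy=6.5,interpolation=cv2.INTER_NEAREST))
E
```

```text
t: 9.22
eef_pos: [0.483, -0.0016, 0.0117]
tool_rot: [3.141, -0.007, -2.909]
wrist_force: [-9.5, -0.6, 11.2]
gripper_width: 0.04
t 9.22 plate xy [-52.1  27.6] tcp z 11.7 rot [ 3.141 -0.007 -2.909] F(plate) [-9.43  1.58 11.21] w 40.0
tool shift [-0.0546 -0.0001 -0.0007] yaw err (wz) 0.0
red 113 [323.9 240.1] box [[313.0, 245.8000030517578], [332.0, 230.60000610351562], [335.0, 234.1999969482422], [316.0, 249.39999389648438]]
yellow 13 [298.5 184.9] box [[297.0, 182.0], [299.0, 182.0], [299.0, 188.0], [297.0, 188.0]]
yellow 69 [316.1 200.1] box [[306.0, 194.1999969482422], [308.8999938964844, 191.0], [326.29998779296875, 206.6999969482422], [323.3999938964844, 209.89999389648438]]
yellow 14 [320.6 223.2] box [[318.0, 221.0], [322.0, 221.0], [322.0, 226.0], [318.0, 226.0]]
```

View pics/s9y.png

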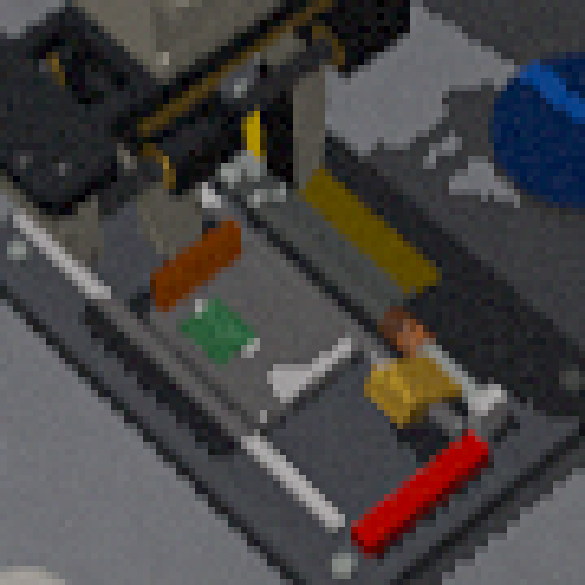

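The carrier is moving with the finger behind its lip, and the nose is still up. I continue.

```bash
python3 -m handwheel '[{"jaw":0.43,"x":-0.004,"y":0,"z":0,"wx":0,"wy":0,"wz":0},{"jaw":0.43,"x":-0.004,"y":0,"z":0,"wx":0,"wy":0,"wz":0},{"jaw":0.43,"x":-0.004,"y":0,"z":0,"wx":0,"wy":0,"wz":0},{"jaw":0.43,"x":-0.004,"y":0,"z":0,"wx":0,"wy":0,"wz":0},{"jaw":0.43,"x":-0.004,"y":0,"z":0,"wx":0,"wy":0,"wz":0},{"jaw":0.43,"x":-0.004,"y":0,"z":0,"wx":0,"wy":0,"wz":0}]'
python3 - <<'E'
from h import *
status((2.5,27.5,12))
im=snap('scene','scene10.png')
cv2.imwrite('pics/s10y.png',cv2.resize(im[165:255,260:350],None,fx=6.5,fy=6.5,interpolation=cv2.INTER_NEAREST))
E
```

```text
t: 10.02
eef_pos: [0.5065, 0.0039, 0.0117]
tool_rot: [3.141, -0.007, -2.909]
wrist_force: [-8.8, -1.2, 11.8]
gripper_width: 0.0403
t 10.03 plate xy [-27.9  27.6] tcp z 11.7 rot [ 3.141 -0.007 -2.909] F(plate) [-8.83  0.88 11.78] w 40.3
tool shift [-0.0304 -0.0001 -0.0005] yaw err (wz) 0.0
```

View pics/s10y.png

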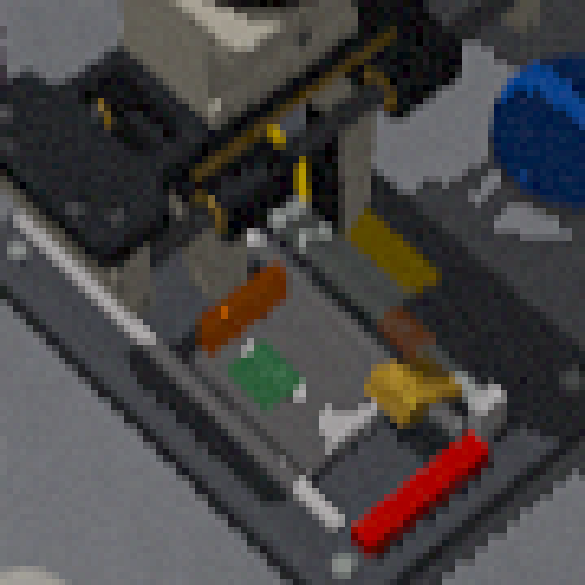

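```bash
python3 -m handwheel '[{"jaw":0.43,"x":-0.004,"y":0,"z":0,"wx":0,"wy":0,"wz":0},{"jaw":0.43,"x":-0.004,"y":0,"z":0,"wx":0,"wy":0,"wz":0},{"jaw":0.43,"x":-0.004,"y":0,"z":0,"wx":0,"wy":0,"wz":0},{"jaw":0.43,"x":-0.004,"y":0,"z":0,"wx":0,"wy":0,"wz":0},{"jaw":0.43,"x":-0.004,"y":0,"z":0,"wx":0,"wy":0,"wz":0}]'
python3 - <<'E'
from h import *
status((2.5,27.5,12))
im=snap('scene','scene11.png')
cv2.imwrite('pics/s11y.png',cv2.resize(im[165:255,260:350],None,fx=6.5,fy=6.5,interpolation=cv2.INTER_NEAREST))
E
```

```text
t: 10.7
eef_pos: [0.5261, 0.0085, 0.0117]
tool_rot: [3.141, -0.007, -2.909]
wrist_force: [-8.2, -0.5, 10.9]
gripper_width: 0.0402
t 10.7 plate xy [-7.8 27.5] tcp z 11.7 rot [ 3.141 -0.007 -2.909] F(plate) [-8.13  1.43 10.89] w 40.2
tool shift [-0.0103 -0.     -0.0004] yaw err (wz) 0.0
```

View pics/s11y.png

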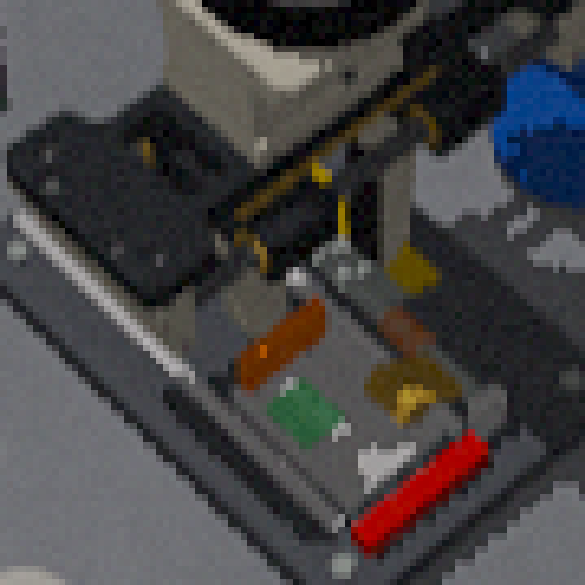

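The carrier is under the nose, with roughly 10 mm to go. Now small steps, watching for the stop in the x force.

```bash
python3 -m handwheel '[{"jaw":0.43,"x":-0.003,"y":0,"z":0,"wx":0,"wy":0,"wz":0},{"jaw":0.43,"x":-0.003,"y":0,"z":0,"wx":0,"wy":0,"wz":0}]'|grep -E "eef|force"
python3 -m handwheel '[{"jaw":0.43,"x":-0.002,"y":0,"z":0,"wx":0,"wy":0,"wz":0}]'|grep -E "eef|force"
python3 -m handwheel '[{"jaw":0.43,"x":-0.001,"y":0,"z":0,"wx":0,"wy":0,"wz":0}]'|grep -E "eef|force"
python3 - <<'E'
from h import *
status((2.5,27.5,12))
im=snap('scene','scene12.png')
cv2.imwrite('pics/s12y.png',cv2.resize(im[165:255,260:350],None,fx=6.5,fy=6.5,interpolation=cv2.INTER_NEAREST))
E
```

```text
eef_pos: [0.5319, 0.0098, 0.0117]
wrist_force: [-8.8, -0.7, 11.1]
eef_pos: [0.5325, 0.01, 0.0116]
wrist_force: [-14.2, -1.7, 17.9]
eef_pos: [0.5325, 0.01, 0.0116]
wrist_force: [-16.5, -2.0, 18.0]
t 11.25 plate xy [-1.2 27.5] tcp z 11.6 rot [ 3.141 -0.011 -2.91 ] F(plate) [-16.52   1.84  18.  ] w 40.0
tool shift [-0.0037 -0.     -0.0004] yaw err (wz) -0.0
```

View pics/s12y.png

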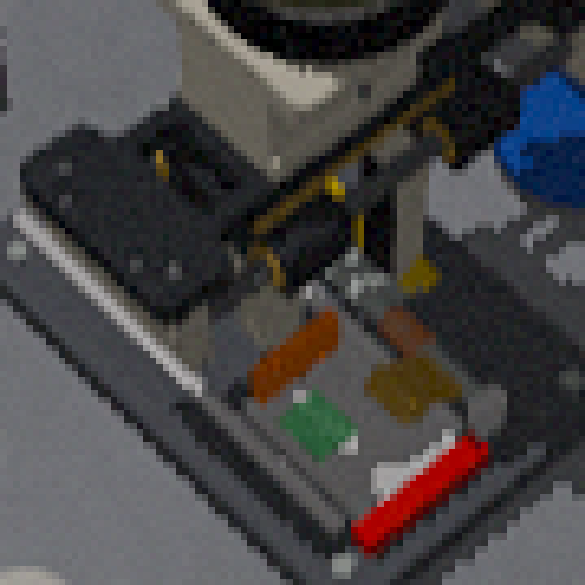

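Run:
```python
from h import *
for f,L in (('8',[(133,285),(213,237)]),('12',[(255,402),(340,348)])):
  for a in L:
    uv=((a[0]+.5)/6.5-.5+260,(a[1]+.5)/6.5-.5+165)
    print(f,((onz('scene',uv,.028)[:2]-T)@RP*1e3).round(1))
# expected pixels for lip front-bottom corners if seated
for x,y in ((16,-18),(16,18)):
    w=RP@(np.array([x,y])/1e3)+T;u=proj('scene',[*w,.028]);print(((u-[260,165]+.5)*6.5).round(0))
im=cv2.imread('pics/scene12.png');cv2.imwrite('pics/s12z.png',cv2.resize(im[205:255,295:350],None,fx=12,fy=12,interpolation=cv2.INTER_CUBIC))
```

```text
8 [-52.2 -16.9]
8 [-48.9  16.6]
12 [ 12.1 -17.2]
12 [15.4 18.1]
[262. 411.]
[341. 350.]
```

View pics/s12z.png

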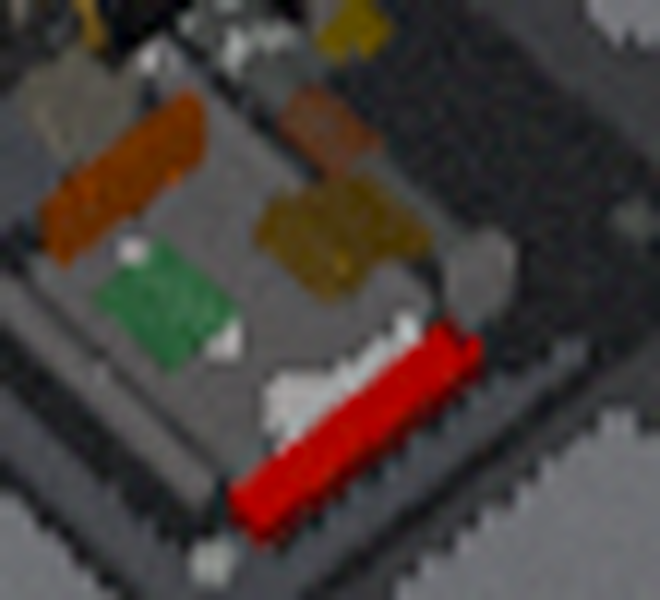

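The x force jumped from 9 to 16 N and motion stalled, and in the picture the carrier abuts the red stop. The stop is reached. I back off about 6 mm along the bar while still holding it down, then check.

```bash
python3 -m handwheel '[{"jaw":0.43,"x":0.002,"y":0,"z":0,"wx":0,"wy":0,"wz":0},{"jaw":0.43,"x":0.002,"y":0,"z":0,"wx":0,"wy":0,"wz":0},{"jaw":0.43,"x":0.002,"y":0,"z":0,"wx":0,"wy":0,"wz":0},{"jaw":0.43,"x":0.002,"y":0,"z":0,"wx":0,"wy":0,"wz":0}]'|grep -E "eef|force"
python3 - <<'E'
from h import *
status()
im=snap('scene','scene13.png')
cv2.imwrite('pics/s13z.png',cv2.resize(im[195:255,285:350],None,fx=9,fy=9,interpolation=cv2.INTER_CUBIC))
a=cv2.imread('pics/scene12.png');
for i in (a,im):
    hs=cv2.cvtColor(i,cv2.COLOR_BGR2HSV);m=cv2.inRange(hs,(6,200,60),(14,255,255));m[:205]=0;m[235:]=0;m[:,:295]=0;m[:,316:]=0
    ys,xs=np.where(m>0);print(len(xs),xs.mean(),ys.mean())
E
```

```text
eef_pos: [0.5324, 0.01, 0.0126]
wrist_force: [2.9, 2.5, 10.3]
t 11.8 plate xy [-1.3 27.5] tcp z 12.6 rot [ 3.142  0.004 -2.909] F(plate) [ 3.39  1.72 10.27] w 39.9
75 304.97333333333336 219.28
72 304.84722222222223 219.23611111111111
```

View pics/s13z.png

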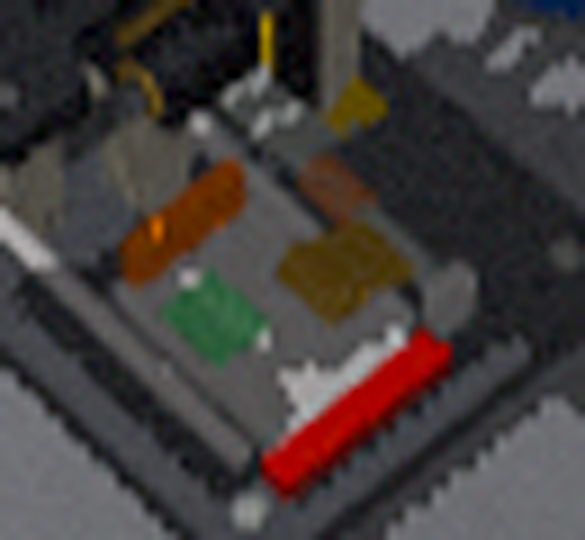

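```bash
python3 -m handwheel '[{"jaw":0.43,"x":0.002,"y":0,"z":0,"wx":0,"wy":0,"wz":0},{"jaw":0.43,"x":0.002,"y":0,"z":0,"wx":0,"wy":0,"wz":0},{"jaw":0.43,"x":0.002,"y":0,"z":0,"wx":0,"wy":0,"wz":0}]'|grep -E "eef|force"
python3 - <<'E'
from h import *
status()
im=snap('scene','scene14.png')
cv2.imwrite('pics/s14z.png',cv2.resize(im[195:255,285:350],None,fx=9,fy=9,interpolation=cv2.INTER_CUBIC))
E
```

```text
eef_pos: [0.5298, 0.0094, 0.0132]
wrist_force: [6.8, 3.3, 10.0]
t 12.22 plate xy [-4.  27.6] tcp z 13.2 rot [-3.142  0.009 -2.909] F(plate) [7.38 1.62 9.99] w 39.9
```

View pics/s14z.png

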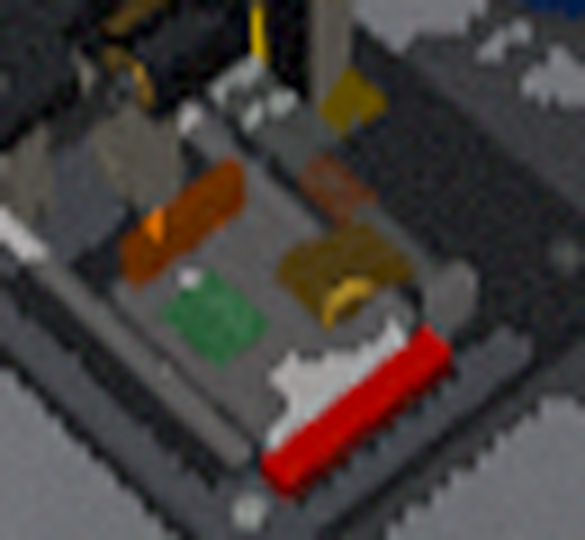

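The carrier stays put against the stop while the finger slides back. A bit more clearance, then I let the bar up gently.

```bash
python3 -m handwheel '[{"jaw":0.43,"x":0.003,"y":0,"z":0,"wx":0,"wy":0,"wz":0},{"jaw":0.43,"x":0,"y":0,"z":-0.002,"wx":0,"wy":0,"wz":0},{"jaw":0.43,"x":0,"y":0,"z":-0.002,"wx":0,"wy":0,"wz":0},{"jaw":0.43,"x":0,"y":0,"z":-0.002,"wx":0,"wy":0,"wz":0},{"jaw":0.43,"x":0,"y":0,"z":-0.002,"wx":0,"wy":0,"wz":0},{"jaw":0.43,"x":0,"y":0,"z":-0.003,"wx":0,"wy":0,"wz":0},{"jaw":0.43,"x":0,"y":0,"z":-0.004,"wx":0,"wy":0,"wz":0}]'
python3 -m handwheel '[{"jaw":0.43,"x":0,"y":0,"z":-0.015,"wx":0,"wy":0,"wz":0},{"jaw":0.43,"x":0,"y":0,"z":-0.03,"wx":0,"wy":0,"wz":0},{"jaw":0.43,"x":0,"y":0,"z":-0.04,"wx":0,"wy":0,"wz":0},{"jaw":0.43,"x":0.03,"y":0,"z":-0.04,"wx":0,"wy":0,"wz":0},{"jaw":0.43,"x":0.04,"y":0,"z":-0.02,"wx":0,"wy":0,"wz":0},{"jaw":0.43,"x":0,"y":0,"z":0,"wx":0,"wy":0,"wz":0}]'
python3 - <<'E'
from h import *
status()
im=snap('scene','scene15.png')
cv2.imwrite('pics/s15z.png',cv2.resize(im[165:260,245:365],None,fx=6,fy=6,interpolation=cv2.INTER_CUBIC))
im=snap('top','top15.png')
cv2.imwrite('pics/t15z.png',cv2.resize(im[125:270,290:420],None,fx=4,fy=4,interpolation=cv2.INTER_CUBIC))
E
```

```text
t: 13.15
eef_pos: [0.5217, 0.0072, 0.0268]
tool_rot: [3.142, -0.001, -2.909]
wrist_force: [0.8, -0.6, -0.3]
gripper_width: 0.0405
t: 13.9
eef_pos: [0.4519, -0.0097, 0.174]
tool_rot: [-3.141, 0.002, -2.91]
wrist_force: [1.6, 0.6, -0.4]
gripper_width: 0.0402
t 13.9 plate xy [-84.1  26.9] tcp z 174.0 rot [-3.141e+00  2.000e-03 -2.910e+00] F(plate) [ 1.66  0.22 -0.36] w 40.2
```

View pics/s15z.png

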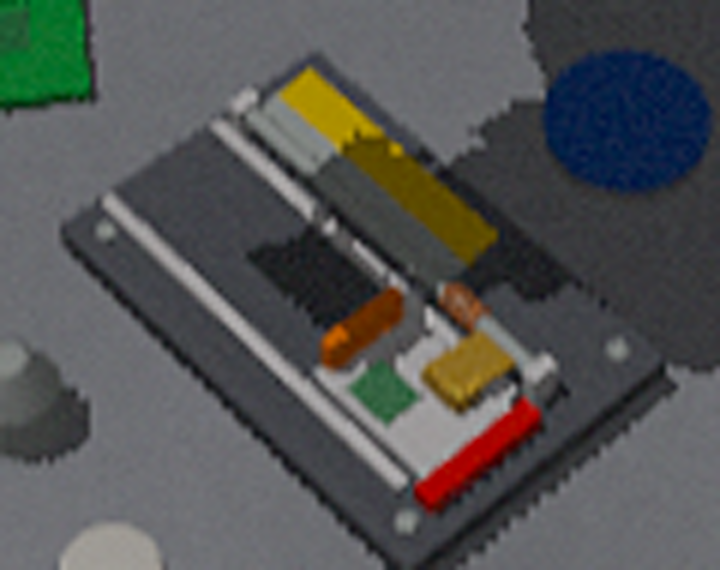

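View pics/t15z.png

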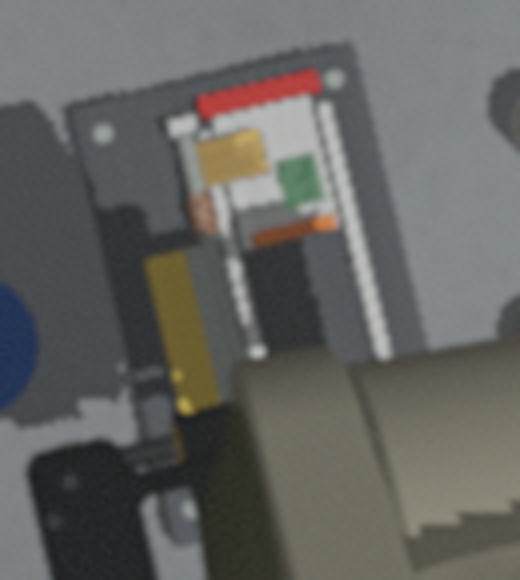

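The carrier abuts the stop in both views, the nose rests on it, and the arm is clear. One numeric check of the carrier and bystanders on saved images, then I hand in.

Run:
```python
from h import *
a=cv2.imread('pics/scene0.png');b=cv2.imread('pics/scene15.png')
for nm,lo,hi,(x0,y0,x1,y1) in (('box',(100,100,20),(125,255,255),(325,165,375,205)),('green',(45,120,40),(80,255,255),(230,150,270,190)),('jar cap',(0,0,140),(180,70,255),(250,245,280,272))):
    r=[]
    for i in (a,b):
        m=cv2.inRange(cv2.cvtColor(i,cv2.COLOR_BGR2HSV),lo,hi)[y0:y1,x0:x1];ys,xs=np.where(m>0);r.append((round(xs.mean()+x0,1),round(ys.mean()+y0,1),len(xs)))
    print(nm,r)
g=[cv2.cvtColor(i,cv2.COLOR_BGR2GRAY)[218:243,238:262].astype(np.float32) for i in (a,b)]
print('objective shift',cv2.phaseCorrelate(*g))
# top view: lip top centre and stop face
for uv,z,n in (((294,231),.046,'lip'),((262,103),.03,'stop edge')):
    print(n,((onz('top',((uv[0]+.5)/4-.5+290,(uv[1]+.5)/4-.5+125),z)[:2]-T)@RP*1e3).round(1))
status(); robot.job_done()
```

```text
box [(np.float64(349.0), np.float64(184.7), 532), (np.float64(349.0), np.float64(184.6), 533)]
green [(np.float64(249.9), np.float64(172.9), 330), (np.float64(249.9), np.float64(172.9), 330)]
jar cap [(np.float64(262.6), np.float64(259.5), 189), (np.float64(262.8), np.float64(259.5), 205)]
objective shift ((-0.0627890184706974, 0.47749183929103545), 0.9926446978251139)
lip [11.   0.5]
stop edge [69.5 -1.1]
t 14.0 plate xy [-81.4  27.1] tcp z 172.7 rot [-3.141e+00  2.000e-03 -2.910e+00] F(plate) [ 0.82  0.34 -0.96] w 40.2
the job is handed in; nothing more can be done
```

The job is done and handed in at t = 14 s. I held the yellow bar down at about 0.4 rad (estimated from the pictures) and pushed the carrier by its lip, under the raised nose, to the red stop. I then backed off, let the bar up and drew clear.

**Checks that passed:**
- **Stop:** the x force rose from 9 to 16 N and motion stalled. The carrier abuts the red stop with no visible gap in either view.
- **Clamp:** the nose rests on the carrier.
- **Bystanders:** the wafer box, jar and green look-alike show no shift. The objective's image patch shows half a pixel at most, which I put down to shadow.
- **Arm:** it touches nothing.

**Checks that disagreed:**
- **Fingertip height:** the tips stand about 21 mm behind the TCP, not 11 mm ahead of it as stated. I found the bar by force instead.
- **Lip position:** the last top-view measurement puts the lip centre at plate x ≈ 11 mm, where 13 mm is expected. That is within the calibration error of about 2 mm, but the measurement alone does not prove zero gap at the stop.
- **Vertical force:** it rose to 18 N at the stop and eased when I backed off. I saw no tipping in the pictures.

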